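# Lay a sample tube in the scanning cradle and set the range selector

## Task

Lay the long tube in both notches of the scanning cradle, lowering it in rather than dropping it. Turn the selector on the sloping control box to its fifth position, counting the anticlockwise end stop as the first and each click as one more. Let go of everything and leave the short tube, the tape roll and the beaker where they are.

Things in the scene. Friction and masses are not known exactly. Their poses are not given: they have to be found in the camera images.
- tube: The long tube, lying on the table: white, 200 mm long, body 30 mm in diameter, about 150 g; on each end a green hexagonal cap 25 mm long, 38 mm across flats (150 mm of bare body between them). Origin at its very centre (half-way along, on its axis, 19 mm above the table at the start); x runs along it; both ways round are alike.
- cradle_seat (a point): Where the tube's centre is when it rests in both notches: midway between the saddles, 55 mm above the table. x runs along the lying tube, y across, z up. The tube's caps stay outside the saddles, with 23 mm of end play each way.
- dial (a joint): Angle of the selector in rad: 0 at the anticlockwise end stop (first position), growing clockwise as seen looking at the face. Seven click positions 30 degrees (0.524 rad) apart, up to 3.14; the fifth is 2.094. A spring detent pulls it to the nearest position when let go; about 0.22 N m takes it over a click. It starts in the first, second or third.
- dial_grip (a point): On the selector's axis, 28 mm above the face: the height to grip. Grip bar 14 mm thick, 64 mm long, 10 to 42 mm above the face, on a disc 54 mm wide, top 11 mm above the face; a nose 7 mm thick and 11 mm long at the pointing end, white line on top. Axes turn with it: z out of the face, y along the bar to the nose, x across. Nose: left at first position, up the slope at fourth.
- short_tube: Bystander, leave alone: the short tube, like the long one but 120 mm long. Origin at its centre, x along it.
- tape_roll: Bystander, leave alone: clear ring 90 mm in diameter, 48 mm high, lying flat. Origin at the centre of its underside.
- beaker: Bystander, leave alone: white open cup 80 mm in diameter, 90 mm high. Origin at the centre of its underside.
- cradle: The fixed scanning cradle: aluminium base plate 150 x 90 x 8 mm with two grey saddles, each 14 mm thick with an open-topped 90 degree V notch about 60 mm wide at the top; saddle centres 45 mm either side of the middle along x, 76 mm clear between them for a gripper; tops 64 mm above the table. Origin at the centre of the underside; x along the lying tube.
- control_box: The fixed grey control box. Its face, 160 x 150 mm, slopes 30 degrees (faces up and to its own -x side); face centre 92 mm above the table; on it a dial plate 120 mm in diameter, 2 mm thick, with seven black ticks around the black selector knob; highest edge 132 mm. Origin under it at table height; z up.
Not all that is in view belongs to the job. Leave any pink or turquoise look-alike of the tube alone.

How it is judged:
By the outcome, as a careful person would: the job done as asked, in the order asked, and still so for the second after the job is handed in, with the robot touching nothing.
It also fails if it takes over 67 s, if anything falls off the work surface, if the arm or the gripper's body presses on something with over 40 N, if the wrist force passes 120 N, or if a joint passes its speed limit or range.

## Robot

A 7-joint arm with a two-finger parallel gripper is mounted at the origin on the work surface. World frame = base frame: x ahead of the robot, y to its left, z up, the work surface at z = 0. Lengths are in m, angles in rad, forces in N, time in s.
With the tool pointing down it reaches from about 0.4 to 0.85 m from the base axis. Payload 4.4 kg.
Tool frame: the origin (TCP) lies at the very end of the fingers, on their centre line; the grasp point (between the pads) lies 19 mm behind it; x points along the fingers, z is the direction in which the jaws open and shut, and the axes are right-handed (so a half turn about x gives the same grasp; the last joint's range is limited). The gripper opens to 94 mm and grips with 3 to 60 N. Pads are 16 mm wide; open, the fingers measure 119 mm over their backs; the gripper's body (75 mm by 177 mm) begins 78 mm behind the grasp point.
Start: joints at [-1.391, 0.628, 0.038, 1.517, -0.027, 0.996, -0.02], TCP at [0.158, 0.63, 0.178] pointing down, gripper open.
Joint ranges: [-3.06, 3.06], [-0.37, 2.12], [-1.25, 1.32], [0.18, 2.47], [-1.1, 4.24], [0.23, 1.98], [-2.94, 2.94]. Speed limits (rad/s): [2.57, 2.57, 3.14, 3.14, 3.14, 3.14, 3.14].

## Interface

Orientations are given as a unit quaternion [x, y, z, w].
In Python, from workcell import bot, cams gives the robot as it stands. The module is installed in compiled form; this text tells all that it offers.
- The arm moves only by the tool servo_tool, never from a script. Its argument "deltas" is a list of rows, each a list of 7 numbers: the turn, a rotation vector about the tool's x, y, z in rad, then the shift along the tool's x, y, z in mm, then the finger opening in mm, from 0 to 94. A call has exactly 8 rows; each row is the pose to reach, as a shift and turn from the pose measured when the call began, along the tool's axes at that moment; what a row does not reach only later rows make up. A row lasts 1/10 s, in which the tool goes at most 50 mm and 8.59 degrees, less where a joint would pass 70% of its speed; a pose out of reach is approached as far as the arm can. A call with a gripper value outside its range is refused whole. The fingers move at their own pace and stop on an object; "force" is the grip in N (left out, the last holds). Time passes only in rows, so rows that repeat a pose let the fingers close, or fill a call up. It gives the time, the measured TCP pose, the force and the opening at its end, in the units of the state.
- bot.get_state(): the state, without advancing time (a new reading comes with each control period).
- cams.camera(name): name is "scene" or "top"; returns a dict with "color" (420x560x3 uint8, blue, green, red), "depth" (420x560 float32, m along the optical axis (not along the pixel's ray), 0 where there is no reading), "K" (3x3 intrinsics, pixels), "T" (4x4, takes a point from camera to world coordinates). Camera axes: x right, y up, looking along -z (the intrinsics and any distortion apply to the point x, -y, -z); pixel columns grow to the right and rows downward; lengths in m; the calibration is good to about 2 mm. A picture is of the moment at which its call begins.
- bot.hand_in(): hands the job in, once; it reports no verdict.
The state is a dict: "time_s": time; "joints": joint angles; "qd": joint speeds; "effort": joint torques, N m; "eef_pos": TCP position; "tcp_rot": TCP orientation; "force": force on the tool from outside, world axes, zero at the start; "torque": the same for the moment, N m; "grip_width": opening from 0.0 (shut) to 1.0 (fully open).
Only numpy, scipy, OpenCV 4.12 (cv2) and the standard library are available. Lean on these libraries where they do the work, as an engineer would, in place of code of your own. Each camera call takes 0.05 s, during which the arm holds its last target. There are 200 camera calls.

## Working session

There is one attempt and no reset: what is moved stays moved. The work goes in short steps, Python scripts to look and compute and a tool call to move; the robot and the scene stay as the last step left them, time stands still between calls to the robot, and variables do not carry over. Pictures are saved under pics/ and viewed, about 8 in all and at most 12, crops included, and the job is handed in when it is done.

Besides the shell and the picture viewer there is one more tool, called as name(argument=value, ...) on one line, values as JSON. servo_tool: Moves the arm, as the interface text tells. Its arguments: {"type":"object","properties":{"deltas":{"type":"array"},"force":{"type":"number"}},"required":["deltas"]}

```bash
mkdir -p pics; cat > h.py <<'E'
import numpy as np, cv2
from workcell import bot, cams
from scipy.spatial.transform import Rotation as R
def grab(n):
    c=cams.camera(n); np.savez(f'{n}.npz',**{k:c[k] for k in('color','depth','K','T')}); return c
def load(n): return dict(np.load(f'{n}.npz'))
def cloud(c):
    h,w=c['depth'].shape; v,u=np.mgrid[:h,:w]; d=c['depth']; K=c['K']
    p=np.stack([(u-K[0,2])/K[0,0]*d,-(v-K[1,2])/K[1,1]*d,-d,np.ones_like(d)],-1)
    P=(p@c['T'].T)[...,:3]; P[d<=0]=np.nan; return P
def plane(c,uv,z):
    K=c['K'];u,v=uv; r=c['T'][:3,:3]@np.array([(u-K[0,2])/K[0,0],-(v-K[1,2])/K[1,1],-1]); o=c['T'][:3,3]
    return o+r*(z-o[2])/r[2]
def rows_to(pos,rot):
    s=bot.get_state(); q=R.from_quat(s['tcp_rot'])
    return np.round((q.inv()*rot).as_rotvec(),3), np.round(q.inv().apply(np.array(pos)-s['eef_pos'])*1000,1)
E
python3 - <<'E'
from h import *
s=bot.get_state(); print(s)
for n in('scene','top'):
    c=grab(n); print(n,c['K'].tolist(),c['T'].round(3).tolist()); cv2.imwrite(f'pics/{n}0.png',c['color'])
E
```

```text
{'time_s': 0.0, 'joints': array([-1.39079529,  0.62930827,  0.03843468,  1.51835933, -0.02698161,
        0.99629702, -0.01999717]), 'qd': array([-0.00151518,  0.00136783, -0.00076881, -0.0016557 ,  0.00041251,
        0.00083641,  0.00038048]), 'effort': array([ 5.63583999e-04, -5.49710405e+01,  1.14336602e+00, -1.86643660e+01,
       -5.22864726e-02,  2.34660931e-02,  1.54786057e-04]), 'eef_pos': array([0.1579671 , 0.62977612, 0.17728135]), 'tcp_rot': array([-0.43535051,  0.55802945,  0.43452553,  0.55701044]), 'force': array([0.14154365, 0.48810905, 0.55775146]), 'torque': array([ 0.01139038, -0.00326569,  0.01733689]), 'grip_width': 0.9985010008081473}
scene [[469.86657416766553, 0.0, 280.0259756424654], [0.0, 469.86657416766553, 211.3301679311056], [0.0, 0.0, 1.0]] [[-0.756, -0.532, 0.382, 0.989], [0.655, -0.614, 0.441, 0.493], [0.0, 0.584, 0.812, 1.078], [0.0, 0.0, 0.0, 1.0]]
top [[444.9424739248109, 0.0, 281.21770194188775], [0.0, 444.9424739248109, 204.7568812216535], [0.0, 0.0, 1.0]] [[0.001, 0.985, -0.171, 0.362], [-1.0, -0.001, -0.012, -0.046], [-0.012, 0.171, 0.985, 1.146], [0.0, 0.0, 0.0, 1.0]]
```

View pics/scene0.png

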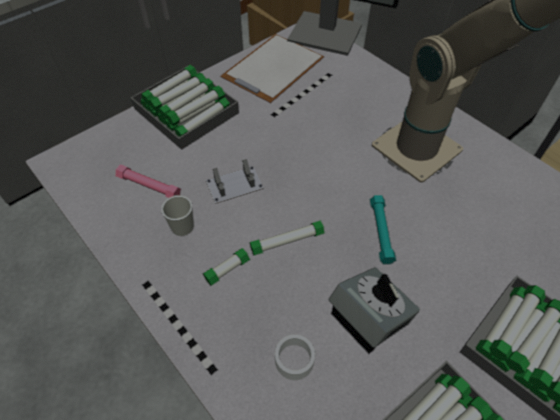

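View pics/top0.png

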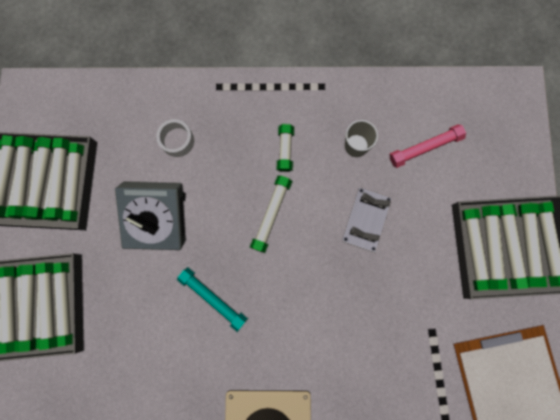

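Candidates in top view:
- White tube with green caps from (257,248) to (286,179), about 77 px ≈ 200 mm. This is the long tube.
- White tube at (286,147), about 47 px ≈ 120 mm. This is the short tube.
- Pink (428,146) and turquoise (212,298) are look-alikes, and the rest are in the trays.

The cradle is at (367,219) and the selector at (148,222). Next I'll measure these and confirm with a crop.

```bash
python3 - <<'E'
from h import *
t=load('top'); s=load('scene')
a=cv2.resize(t['color'][170:260,100:190],(400,400),interpolation=cv2.INTER_CUBIC)
b=cv2.resize(t['color'][170:260,235:305],(311,400),interpolation=cv2.INTER_CUBIC)
out=np.hstack([a,b]); 
a2=cv2.resize(s['color'][260:350,325:425],(444,400)[:2],interpolation=cv2.INTER_CUBIC)
cv2.imwrite('pics/crop1.png',cv2.resize(np.hstack([out[:400],a2]),(800,277*1)) if False else cv2.resize(np.hstack([out,a2]),None,fx=.69,fy=.69))
for n,c in(('top',t),('scene',s)):
    P=cloud(c); hsv=cv2.cvtColor(c['color'],cv2.COLOR_BGR2HSV)
    g=cv2.inRange(hsv,(50,120,40),(75,255,255)); k,l,st,ce=cv2.connectedComponentsWithStats(g)
    for i in range(1,k):
        if st[i,4]>40:
            m=l==i; q=np.nanmedian(P[m],0); print(n,'green',ce[i].round(1),st[i,4],plane(c,ce[i],.025).round(4),'depthz',q.round(3))
# cradle from top: points above table by depth
P=cloud(t); 
print('table z',np.nanmedian(P[300:330,300:380,2]))
for (u0,u1,v0,v1,lab) in((335,400,180,260,'cradle'),(105,195,170,260,'box')):
    Q=P[v0:v1,u0:u1].reshape(-1,3)
    print(lab,[ (z,int((abs(Q[:,2]-z)<.005).sum())) for z in np.arange(0,.16,.01).round(2)])
Q=P[180:260,335:400].reshape(-1,3); Q=Q[Q[:,2]>.025]; 
km=cv2.kmeans(Q[:,:2].astype(np.float32),2,None,(3,50,1e-5),5,cv2.KMEANS_PP_CENTERS); print('saddles',km[2],np.bincount(km[1].ravel()),Q[:,2].max())
for j in(0,1):
    q=Q[km[1].ravel()==j]; print(cv2.minAreaRect((q[:,:2]*1000).astype(np.float32)))
Q=P[180:260,335:400].reshape(-1,3); Q=Q[Q[:,2]>.005]; print('plate',cv2.minAreaRect((Q[:,:2]*1000).astype(np.float32)))
# box face plane RANSAC-ish
Q=P[170:260,105:195].reshape(-1,3); Q=Q[(Q[:,2]>.045)&(Q[:,2]<.14)]
for it in range(6):
    A=np.c_[Q[:,:2],np.ones(len(Q))]; co=np.linalg.lstsq(A,Q[:,2],rcond=None)[0]; r=Q[:,2]-A@co; Q=Q[abs(r)<max(.004,1.5*r.std())]
print('face',co,np.degrees(np.arctan(np.hypot(*co[:2]))),np.degrees(np.arctan2(-co[1],-co[0])),Q.mean(0),Q.min(0),Q.max(0),len(Q),r.std(),cv2.minAreaRect((Q[:,:2]*1000).astype(np.float32)))
E
```

```text
top green [285.5 128.7] 112 [ 0.7595 -0.0434  0.025 ] depthz [ 0.756 -0.042  0.037]
top green [ 40.4 142.5] 833 [0.7233 0.6032 0.025 ] depthz [0.707 0.569 0.081]
top green [284.  164.9] 149 [ 0.6612 -0.0395  0.025 ] depthz [ 0.658 -0.039  0.036]
top green [283.1 181.1] 119 [ 0.618  -0.0371  0.025 ] depthz [ 0.615 -0.037  0.037]
top green [536.9 207.4] 335 [ 0.5486 -0.681   0.025 ] depthz [ 0.539 -0.649  0.084]
top green [498.5 209.7] 332 [ 0.5428 -0.5838  0.025 ] depthz [ 0.534 -0.556  0.084]
top green [ 19.  211.6] 420 [0.5389 0.6411 0.025 ] depthz [0.53  0.607 0.081]
top green [ 58.5 214.2] 360 [0.5321 0.5385 0.025 ] depthz [0.526 0.513 0.062]
top green [470.9 213.4] 152 [ 0.5333 -0.5133  0.025 ] depthz [ 0.53  -0.503  0.046]
top green [258.4 245.3] 130 [0.4524 0.025  0.025 ] depthz [0.452 0.025 0.036]
top green [ 33.5 268.9] 643 [0.3932 0.5898 0.025 ] depthz [0.391 0.561 0.079]
top green [528.3 282.3] 351 [ 0.3613 -0.642   0.025 ] depthz [ 0.362 -0.613  0.083]
top green [554.2 280.6] 99 [ 0.3655 -0.7059  0.025 ] depthz [ 0.365 -0.675  0.077]
top green [491.2 284.5] 322 [ 0.3559 -0
[... 1952 characters left out ...]
 -0.26764035]
 [ 0.478464   -0.23916346]] [211 199] 0.06703311042882465
((564.4737548828125, -267.6259460449219), (69.88678741455078, 15.459831237792969), 71.22665405273438)
((479.7505798339844, -238.71897888183594), (69.27740478515625, 14.793708801269531), 71.08914184570312)
plate ((524.3238525390625, -252.07595825195312), (160.18865966796875, 196.56626892089844), 84.84801483154297)
face [ 0.58019251 -0.01594579 -0.19758617] 30.131376168717033 178.42570113074936 [0.51216664 0.28337605 0.0950576 ] [0.44095588 0.20939311 0.05068078] [0.58041568 0.36052717 0.13456703] 2812 0.0019351567142781708 ((510.5834655761719, 285.3106689453125), (148.45632934570312, 138.36514282226562), 88.1884994506836)
```

View pics/crop1.png

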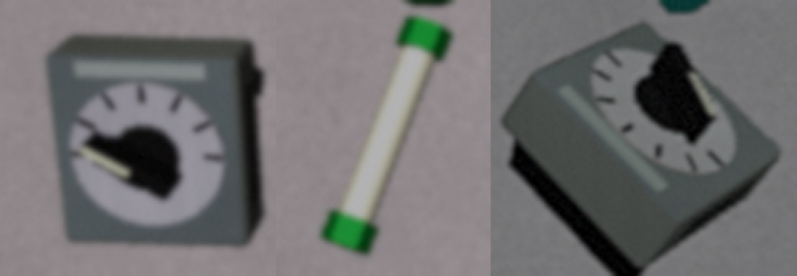

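The crop confirms the long tube. The selector's white line points about 30° above left, so it is in the second position and needs three clicks clockwise.

```bash
cat >> h.py <<'E'
def down(zang):
    z=np.array([np.cos(zang),np.sin(zang),0]); x=np.array([0,0,-1.]); return R.from_matrix(np.c_[x,np.cross(z,x),z])
E
python3 - <<'E'
from h import *
s=bot.get_state(); print(R.from_quat(s['tcp_rot']).as_matrix().round(3))
for a in(69.2,69.2-180): print(a,*rows_to((.534,-.0045,.15),down(np.radians(a))))
E
```

```text
[[-0.    -0.97   0.243]
 [-0.002  0.243  0.97 ]
 [-1.    -0.    -0.002]]
69.2 [ 0.117 -0.002  0.   ] [  28.2 -519.1 -523.8]
-110.8 [-3.024e+00 -0.000e+00 -3.000e-03] [  28.2 -519.1 -523.8]
```

servo_tool(deltas=[[0.01,0,0,0,-33,-33,94],[0.02,0,0,-3,-66,-66,94],[0.03,0,0,-6,-99,-99,94],[0.04,0,0,-9,-132,-132,94],[0.05,0,0,-10,-165,-165,94],[0.06,0,0,-10,-198,-198,94],[0.07,0,0,-10,-231,-231,94],[0.08,0,0,-10,-264,-264,94]], force=30)

```text
time_s: 0.9
eef_pos: [0.3503, 0.3078, 0.1878]
tcp_rot: [-0.413, 0.575, 0.412, 0.574]
force: [1.0, -0.7, -0.4]
grip_width: 0.998
```

```bash
python3 - <<'E'
from h import *
print(*rows_to((.534,-.0045,.12),down(np.radians(69.2))),bot.get_state()['joints'].round(2))
E
```

```text
[ 0.037 -0.002  0.   ] [  68.2 -274.  -236.9] [-0.85  0.36  0.09  2.   -0.04  0.79  0.51]
```

servo_tool(deltas=[[0.005,0,0,0,-34,-30,94],[0.01,0,0,0,-68,-60,94],[0.015,0,0,0,-102,-89,94],[0.02,0,0,5,-137,-119,94],[0.025,0,0,20,-172,-149,94],[0.03,0,0,35,-206,-178,94],[0.037,-0.002,0,52,-240,-208,94],[0.037,-0.002,0,68,-274,-237,94]])

```text
time_s: 1.7
eef_pos: [0.5343, -0.0064, 0.1193]
tcp_rot: [-0.401, 0.582, 0.402, 0.582]
force: [0.0, 0.4, -0.4]
grip_width: 0.999
```

```bash
python3 - <<'E'
from h import *
print(*rows_to((.534,-.0045,.004),down(np.radians(69.2))),bot.get_state()['joints'].round(2))
E
```

```text
[-0.  0. -0.] [115.3   1.    1.7] [-0.13  0.55  0.13  1.9  -0.1   0.7   1.27]
```

servo_tool(deltas=[[0,0,0,30,1,2,94],[0,0,0,60,1,2,94],[0,0,0,85,1,2,94],[0,0,0,102,1,2,94],[0,0,0,112,1,2,94],[0,0,0,115,1,2,94],[0,0,0,115,1,2,30],[0,0,0,115,1,2,20]], force=30)

```text
time_s: 2.5
eef_pos: [0.5348, -0.0041, 0.0051]
tcp_rot: [-0.402, 0.582, 0.401, 0.582]
force: [-0.2, -0.8, 0.6]
grip_width: 0.861
```

servo_tool(deltas=[[0,0,0,0,0,0,20],[0,0,0,0,0,0,20],[0,0,0,0,0,0,20],[0,0,0,0,0,0,20],[0,0,0,-3,0,0,20],[0,0,0,-15,0,0,20],[0,0,0,-40,0,0,20],[0,0,0,-70,0,0,20]])

```text
time_s: 3.3
eef_pos: [0.534, -0.0042, 0.0759]
tcp_rot: [-0.401, 0.582, 0.402, 0.582]
force: [0.3, -0.5, -0.1]
grip_width: 0.218
```

```bash
python3 - <<'E'
from h import *
c=grab('top'); s=grab('scene')
cv2.imwrite('pics/lift.png',np.hstack([c['color'][130:290,200:420],s['color'][130:290,160:400]]))
print(bot.get_state())
for a in(71.2,71.2-180):print(*rows_to((.522,-.253,.15),down(np.radians(a))))
E
```

```text
{'time_s': 3.4, 'joints': array([-0.12046235,  0.60606504,  0.11426495,  1.93807487, -0.11650597,
        0.59505493,  1.27705756]), 'qd': array([ 0.00417362,  0.0533956 , -0.01249123,  0.03546583, -0.00812461,
       -0.05019959,  0.00495795]), 'effort': array([-1.67250652e-01, -4.78060842e+01,  1.97113775e+00, -1.19280553e+01,
        3.21312889e-02,  5.69399837e-01, -3.64586699e-02]), 'eef_pos': array([ 0.5378183 , -0.0042419 ,  0.07914463]), 'tcp_rot': array([-0.40301427,  0.57952347,  0.39982571,  0.58469774]), 'force': array([ 0.90220222, -1.30087709, -0.08679978]), 'torque': array([ 0.01722495, -0.0756412 , -0.06253864]), 'grip_width': 0.2130847111276071}
[-0.035  0.003  0.008] [ -71.1  -74.2 -237.9]
[ 3.106  0.012 -0.005] [ -71.1  -74.2 -237.9]
```

View pics/lift.png

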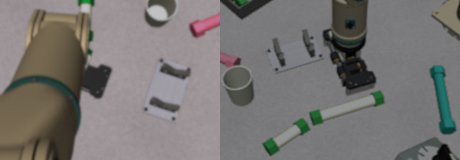

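The fingers closed too slowly, so the lift started before they gripped and the tube is still on the table. I'll re-measure it and retry with more closing time.

```bash
python3 - <<'E'
from h import *
for n in('top','scene'):
    c=load(n)
    P=cloud(c); hsv=cv2.cvtColor(c['color'],cv2.COLOR_BGR2HSV)
    g=cv2.inRange(hsv,(50,120,40),(75,255,255)); k,l,st,ce=cv2.connectedComponentsWithStats(g)
    for i in range(1,k):
        if st[i,4]>40 and abs(plane(c,ce[i],.025)[1])<.12: print(n,ce[i].round(1),st[i,4],plane(c,ce[i],.025).round(4))
E
```

```text
top [285.5 128.7] 112 [ 0.7595 -0.0434  0.025 ]
scene [318.4 227.5] 98 [0.4499 0.029  0.025 ]
scene [255.8 247. ] 116 [ 0.6161 -0.0338  0.025 ]
scene [242.3 255.5] 105 [ 0.6587 -0.0368  0.025 ]
scene [210.7 276.4] 135 [ 0.7561 -0.041   0.025 ]
```

servo_tool(deltas=[[0,0,0,0,0,0,64],[0,0,0,0,0,0,64],[0,0,0,0,0,0,64],[0,0,0,0,0,0,64],[0,0,0,0,0,0,64],[0,0,0,0,0,0,64],[0,0,0,0,0,0,64],[0,0,0,0,0,0,64]])

```text
time_s: 4.2
eef_pos: [0.5378, -0.0043, 0.0791]
tcp_rot: [-0.403, 0.58, 0.4, 0.585]
force: [0.2, -0.6, -0.1]
grip_width: 0.681
```

```bash
python3 - <<'E'
from h import *
print(*rows_to((.534,-.0045,.004),down(np.radians(69.2))),bot.get_state()['grip_width'])
E
```

```text
[-0.     0.003  0.008] [75.   4.  -1.8] 0.6811220366197573
```

servo_tool(deltas=[[0,0.003,0.008,20,4,-2,64],[0,0.003,0.008,42,4,-2,64],[0,0.003,0.008,60,4,-2,64],[0,0.003,0.008,71,4,-2,64],[0,0.003,0.008,75,4,-2,64],[0,0.003,0.008,75,4,-2,20],[0,0.003,0.008,75,4,-2,20],[0,0.003,0.008,75,4,-2,20]], force=30)

```text
time_s: 5.0
eef_pos: [0.5346, -0.0047, 0.0048]
tcp_rot: [-0.402, 0.582, 0.401, 0.583]
force: [-0.4, -0.6, 0.1]
grip_width: 0.46
```

servo_tool(deltas=[[0,0,0,0,0,0,20],[0,0,0,0,0,0,20],[0,0,0,0,0,0,20],[0,0,0,0,0,0,20],[0,0,0,0,0,0,20],[0,0,0,0,0,0,20],[0,0,0,0,0,0,20],[0,0,0,0,0,0,20]])

```text
time_s: 5.8
eef_pos: [0.5346, -0.0047, 0.0048]
tcp_rot: [-0.402, 0.582, 0.401, 0.583]
force: [-0.1, 0.6, -1.0]
grip_width: 0.212
```

```bash
python3 - <<'E'
from h import *
s=grab('scene')
K,T=s['K'],s['T']; st=bot.get_state(); p=np.linalg.inv(T)@np.r_[st['eef_pos'],1]; print('tcp px',280+470*p[0]/-p[2],211.3-470*p[1]/-p[2]*1, st['eef_pos'])
cv2.imwrite('pics/g2.png',cv2.resize(s['color'][150:300,200:400],None,fx=4,fy=4,interpolation=cv2.INTER_CUBIC))
E
```

```text
tcp px 286.38236064228215 240.92509699240136 [ 0.53461359 -0.0047161   0.00476764]
```

View pics/g2.png

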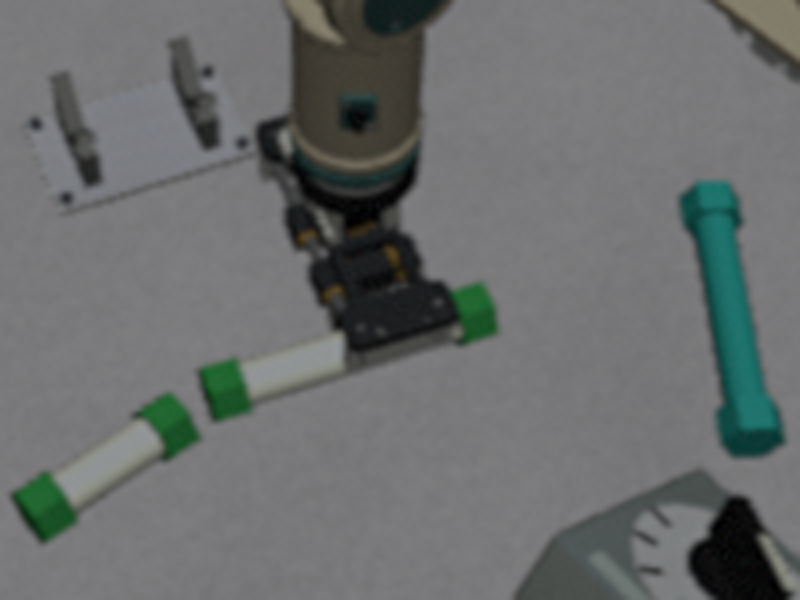

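Caps still at scene (256,247) and (319,228), with the gripper over the tube's middle. It reads 20 mm, though the body is 30 mm. A small lift will show whether it holds.

servo_tool(deltas=[[0,0,0,-3,0,0,20],[0,0,0,-8,0,0,20],[0,0,0,-15,0,0,20],[0,0,0,-25,0,0,20],[0,0,0,-35,0,0,20],[0,0,0,-45,0,0,20],[0,0,0,-50,0,0,20],[0,0,0,-50,0,0,20]])

```text
time_s: 6.65
eef_pos: [0.5353, -0.0047, 0.0558]
tcp_rot: [-0.402, 0.581, 0.401, 0.583]
force: [-0.3, -0.3, 0.5]
grip_width: 0.213
```

```bash
python3 - <<'E'
from h import *
c=grab('scene'); st=bot.get_state(); print(st['grip_width'],st['eef_pos'],st['force'])
hsv=cv2.cvtColor(c['color'],cv2.COLOR_BGR2HSV); P=cloud(c)
g=cv2.inRange(hsv,(50,120,40),(75,255,255)); k,l,s,ce=cv2.connectedComponentsWithStats(g)
for i in range(1,k):
    if s[i,4]>40 and abs(plane(c,ce[i],.025)[1])<.15: print(ce[i].round(1),s[i,4],np.nanmedian(P[l==i],0).round(3))
cv2.imwrite('pics/g3.png',cv2.resize(c['color'][150:300,200:400],None,fx=4,fy=4,interpolation=cv2.INTER_CUBIC))
E
```

```text
0.21389324593962905 [ 0.53481842 -0.00466675  0.05522816] [ 0.68589836  0.73488474 -1.20731322]
[318.5 227.6] 96 [0.455 0.036 0.037]
[255.7 247. ] 115 [ 0.62  -0.028  0.037]
[242.3 255.4] 104 [ 0.662 -0.03   0.038]
[210.8 276.5] 137 [ 0.759 -0.034  0.037]
```

View pics/g3.png

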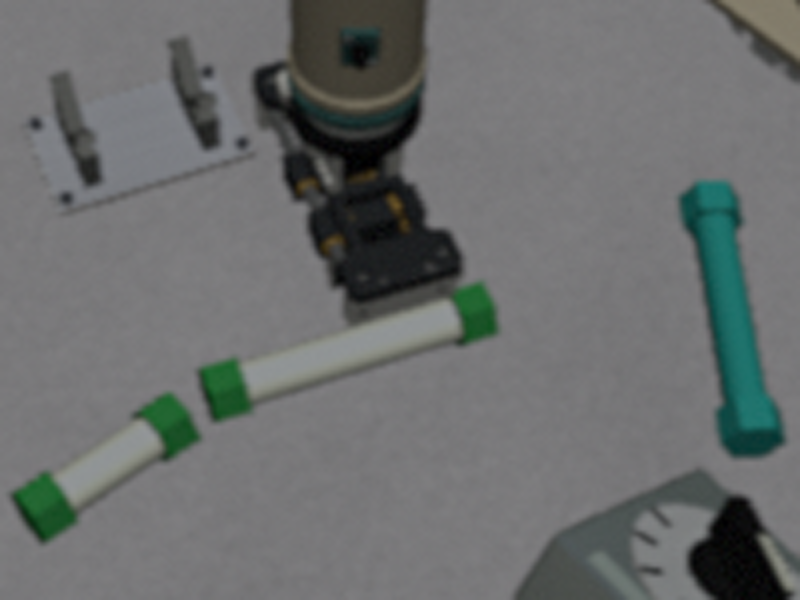

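```bash
python3 - <<'E'
from h import *
c=load('scene'); P=cloud(c)
for u in (288,294,300,306,312): 
    print(u,[(v,*P[v,u].round(3)) for v in (204,208,212,216,220,222,224,226,228)])
M=(P[...,2]>.02)&(np.hypot(P[...,0]-.535,P[...,1]+.005)<.12)
Q=P[M]; 
for z in np.arange(.02,.3,.02):
    q=Q[abs(Q[:,2]-z)<.01]
    if len(q): print(z.round(2),len(q),q.min(0).round(3),q.max(0).round(3))
E
```

```text
288 [(204, np.float64(0.548), np.float64(0.013), np.float64(0.201)), (208, np.float64(0.567), np.float64(0.034), np.float64(0.225)), (212, np.float64(0.575), np.float64(0.042), np.float64(0.225)), (216, np.float64(0.582), np.float64(0.051), np.float64(0.225)), (220, np.float64(0.588), np.float64(0.058), np.float64(0.224)), (222, np.float64(0.592), np.float64(0.063), np.float64(0.225)), (224, np.float64(0.593), np.float64(0.063), np.float64(0.218)), (226, np.float64(0.595), np.float64(0.065), np.float64(0.214)), (228, np.float64(0.594), np.float64(0.065), np.float64(0.205))]
294 [(204, np.float64(0.539), np.float64(0.024), np.float64(0.205)), (208, np.float64(0.541), np.float64(0.026), np.float64(0.193)), (212, np.float64(0.564), np.float64(0.05), np.float64(0.223)), (216, np.float64(0.572), np.float64(0.06), np.float64(0.226)), (220, np.float64(0.578), np.float64(0.067), np.float64(0.223)), (222, np.float64(0.584), np.float64(0.072), np.float64(0.227)), (224, np.float64(0.583), np.float64(0.072), np.float64(0.218)), (226, np.float64(0.58), np.float64(0.07), np.float64(0.205)), (228, 
[... 1709 characters left out ...]
p.float64(0.036)), (228, np.float64(0.468), np.float64(0.023), np.float64(0.033))]
0.02 289 [ 0.444 -0.051  0.02 ] [0.654 0.05  0.03 ]
0.04 588 [ 0.437 -0.049  0.03 ] [0.653 0.047 0.047]
0.08 3 [ 0.532 -0.017  0.086] [ 0.537 -0.014  0.089]
0.1 13 [ 0.533 -0.023  0.091] [ 0.537 -0.012  0.106]
0.12 3 [ 0.536 -0.02   0.11 ] [ 0.537 -0.017  0.113]
0.16 1 [0.547 0.009 0.16 ] [0.547 0.009 0.16 ]
0.18 89 [ 0.52  -0.09   0.177] [0.592 0.084 0.19 ]
0.2 430 [ 0.508 -0.094  0.19 ] [0.594 0.089 0.21 ]
0.22 768 [ 0.513 -0.095  0.21 ] [0.595 0.09  0.23 ]
0.24 80 [ 0.517 -0.016  0.23 ] [0.559 0.022 0.25 ]
0.26 20 [ 0.548 -0.051  0.25 ] [0.568 0.006 0.269]
0.28 249 [ 0.505 -0.051  0.27 ] [0.571 0.035 0.29 ]
```

```bash
python3 - <<'E'
from h import *
c=load('scene'); P=cloud(c); K,T=c['K'],c['T']
M=(P[...,2]>.05)&(P[...,2]<.17)&(np.hypot(P[...,0]-.535,P[...,1]+.005)<.12)
v,u=np.nonzero(M); print([(a,b,*P[b,a].round(3)) for a,b in zip(u,v)])
def proj(X): p=np.linalg.inv(T)@np.r_[X,1]; return (K[0,2]-K[0,0]*p[0]/p[2],K[1,2]+K[1,1]*p[1]/p[2])
for z in(.055,.07,.085,.1,.12): print(z,np.round(proj([.53,-.015,z]),1),np.round(proj([.54,.008,z]),1))
for v in range(210,240,2): print(v,P[v,280:292:2].round(3)[:,2])
E
```

```text
[(np.int64(287), np.int64(213), np.float64(0.547), np.float64(0.009), np.float64(0.16)), (np.int64(282), np.int64(215), np.float64(0.537), np.float64(-0.02), np.float64(0.112)), (np.int64(283), np.int64(215), np.float64(0.536), np.float64(-0.018), np.float64(0.113)), (np.int64(282), np.int64(216), np.float64(0.537), np.float64(-0.021), np.float64(0.106)), (np.int64(283), np.int64(216), np.float64(0.537), np.float64(-0.017), np.float64(0.11)), (np.int64(282), np.int64(217), np.float64(0.535), np.float64(-0.023), np.float64(0.097)), (np.int64(283), np.int64(217), np.float64(0.537), np.float64(-0.017), np.float64(0.106)), (np.int64(284), np.int64(217), np.float64(0.535), np.float64(-0.015), np.float64(0.106)), (np.int64(282), np.int64(218), np.float64(0.535), np.float64(-0.023), np.float64(0.094)), (np.int64(283), np.int64(218), np.float64(0.536), np.float64(-0.017), np.float64(0.101)), (np.int64(284), np.int64(218), np.float64(0.535), np.float64(-0.015), np.float64(0.102)), (np.int64(282), np.int64(219), np.float64(0.536), np.float64(-0.022), np.float64(0.091)), (np.int64(283), np.int6
[... 828 characters left out ...]
]
0.12 [285.6 212.8] [288.7 220.7]
210 [0.206 0.203 0.202 0.217 0.228 0.223]
212 [0.193 0.195 0.2   0.189 0.225 0.223]
214 [0.184 0.187 0.2   0.22  0.225 0.223]
216 [0.004 0.106 0.194 0.224 0.225 0.224]
218 [0.    0.094 0.102 0.223 0.225 0.221]
220 [ 0.003 -0.001  0.092  0.219  0.224  0.228]
222 [   nan  0.001 -0.001  0.212  0.225  0.223]
224 [0.    0.004 0.003 0.205 0.218 0.22 ]
226 [ 0.001 -0.002  0.004  0.196  0.214  0.21 ]
228 [ 0.004  0.003 -0.002  0.19   0.205  0.194]
230 [-0.002  0.002 -0.004  0.002  0.187  0.184]
232 [ 0.004 -0.002 -0.002 -0.002  0.032  0.034]
234 [0.028 0.032 0.034 0.037 0.034 0.036]
236 [0.034 0.037 0.036 0.037 0.033 0.036]
238 [0.036 0.031 0.035 0.035 0.029 0.033]
```

The depth image shows the visible fingertip near z = 0.086 while the reported TCP is at 0.055. The body is about 30 mm higher than reported too. So the real tool ends about 30 mm short of the reported TCP, and the fingers closed above the tube. I'll go about 26 mm lower and watch the force.

servo_tool(deltas=[[0,0,0,0,0,0,64],[0,0,0,0,0,0,64],[0,0,0,0,0,0,64],[0,0,0,0,0,0,64],[0,0,0,0,0,0,64],[0,0,0,15,0,0,64],[0,0,0,35,0,0,64],[0,0,0,50,0,0,64]])

```text
time_s: 7.5
eef_pos: [0.5348, -0.0046, 0.0044]
tcp_rot: [-0.402, 0.581, 0.401, 0.583]
force: [-0.0, -0.3, 0.3]
grip_width: 0.681
```

servo_tool(deltas=[[0,0,0,6,0,0,64],[0,0,0,11,0,0,64],[0,0,0,15,0,0,64],[0,0,0,18,0,0,64],[0,0,0,21,0,0,64],[0,0,0,23,0,0,64],[0,0,0,25,0,0,64],[0,0,0,25,0,0,64]])

```text
time_s: 8.3
eef_pos: [0.5347, -0.0046, -0.0207]
tcp_rot: [-0.402, 0.581, 0.401, 0.583]
force: [-0.4, -0.7, 0.2]
grip_width: 0.677
```

servo_tool(deltas=[[0,0,0,0,0,0,20],[0,0,0,0,0,0,20],[0,0,0,0,0,0,20],[0,0,0,0,0,0,20],[0,0,0,0,0,0,20],[0,0,0,0,0,0,20],[0,0,0,0,0,0,20],[0,0,0,0,0,0,20]])

```text
time_s: 9.1
eef_pos: [0.5347, -0.0046, -0.0206]
tcp_rot: [-0.402, 0.581, 0.401, 0.583]
force: [-0.1, 0.0, 1.3]
grip_width: 0.311
```

The opening is 29 mm, so the tube is gripped. Lifting.

servo_tool(deltas=[[0,0,0,-3,0,0,20],[0,0,0,-10,0,0,20],[0,0,0,-25,0,0,20],[0,0,0,-45,0,0,20],[0,0,0,-65,0,0,20],[0,0,0,-85,0,0,20],[0,0,0,-100,0,0,20],[0,0,0,-100,0,0,20]])

```text
time_s: 9.9
eef_pos: [0.5362, -0.0046, 0.0816]
tcp_rot: [-0.402, 0.58, 0.4, 0.584]
force: [0.2, 0.5, -2.4]
grip_width: 0.311
```

```bash
cat > tips.py <<'E'
from h import *
# depth points of scene near the tool, fingers
c=grab('scene'); st=bot.get_state(); print(st['grip_width'],st['eef_pos'],st['force'],st['joints'].round(2))
hsv=cv2.cvtColor(c['color'],cv2.COLOR_BGR2HSV); P=cloud(c)
g=cv2.inRange(hsv,(50,120,40),(75,255,255)); k,l,s,ce=cv2.connectedComponentsWithStats(g)
for i in range(1,k):
    q=np.nanmedian(P[l==i],0)
    if s[i,4]>30 and abs(q[1])<.4: print(ce[i].round(1),s[i,4],q.round(3))
E
python3 - <<'E'
from tips import *
print(*rows_to((.522,-.253,.085),down(np.radians(71.2))))
E
```

```text
0.30834576616041554 [ 0.53526657 -0.00460246  0.08033107] [ 0.91149594 -0.25272263 -2.29627107] [-0.12  0.6   0.12  1.94 -0.12  0.6   1.28]
[320.6 205.4] 117 [0.457 0.035 0.139]
[253.6 225.5] 139 [ 0.621 -0.027  0.139]
[242.3 255.4] 104 [ 0.662 -0.03   0.037]
[210.8 276.4] 136 [ 0.758 -0.035  0.037]
[-0.035  0.002  0.004] [  -4.9  -75.9 -236.9]
```

servo_tool(deltas=[[-0.005,0,0,0,-10,-31,20],[-0.012,0,0,0,-22,-70,20],[-0.018,0,0,0,-36,-112,20],[-0.024,0,0,0,-50,-155,20],[-0.03,0,0,0,-62,-193,20],[-0.035,0.002,0.004,-2,-71,-221,20],[-0.035,0.002,0.004,-5,-76,-237,20],[-0.035,0.002,0.004,-5,-76,-237,20]])

```text
time_s: 10.75
eef_pos: [0.5212, -0.2557, 0.0847]
tcp_rot: [-0.41, 0.576, 0.41, 0.575]
force: [-1.0, 0.3, -2.0]
grip_width: 0.313
```

```bash
python3 - <<'E'
from tips import *
t=grab('top')
cv2.imwrite('pics/over.png',np.hstack([cv2.resize(c['color'][100:250,160:300],None,fx=2.8,fy=2.8,interpolation=cv2.INTER_CUBIC),cv2.resize(t['color'][150:300,300:440],None,fx=2.8,fy=2.8,interpolation=cv2.INTER_CUBIC)]))
import subprocess
E
python3 - <<'E'
from h import *
# saddles in scene depth from pre-move frame? current one
c=load('scene');P=cloud(c);T=c['T'];K=c['K']
Q=P[(abs(P[...,2]-.045)<.022)&(np.hypot(P[...,0]-.522,P[...,1]+.253)<.09)]
print(len(Q)); 
km=cv2.kmeans(Q[:,:2].astype(np.float32),2,None,(3,50,1e-5),5,cv2.KMEANS_PP_CENTERS); print(km[2],np.bincount(km[1].ravel()))
print(*rows_to((.522,-.253,.085),down(np.radians(71.2))))
E
```

```text
0.30758832571707356 [ 0.52169237 -0.25283399  0.08456114] [ 1.666274    0.87540838 -0.78085364] [ 0.36  0.65  0.07  1.81 -0.07  0.69  1.71]
[261.2 146. ] 99 [ 0.441 -0.216  0.141]
[199.3 164. ] 114 [ 0.607 -0.273  0.141]
[242.3 255.4] 105 [ 0.661 -0.029  0.037]
[210.8 276.4] 136 [ 0.758 -0.035  0.037]
315
[[ 0.5643852  -0.26179707]
 [ 0.47906286 -0.23477912]] [154 161]
[ 0.001  0.002 -0.002] [-0.5 -0.6 -1.8]
```

View pics/over.png

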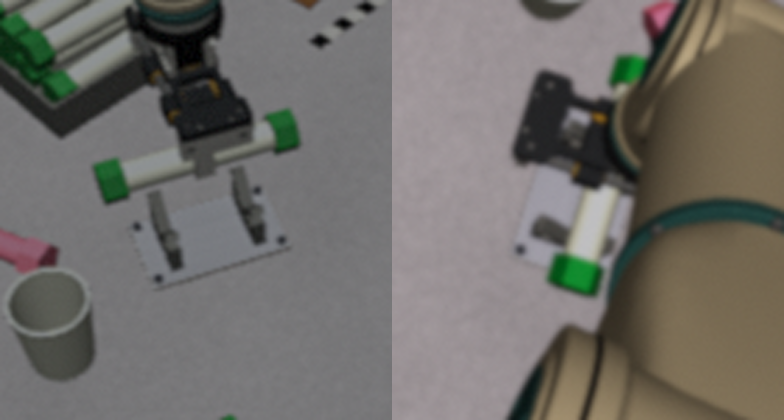

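The tube hangs parallel over both saddles with the caps outside. Lowering it: fast at first, then slow with force checks.

servo_tool(deltas=[[0,0,0,10,0,0,20],[0,0,0,22,0,0,20],[0,0,0,33,0,0,20],[0,0,0,43,0,0,20],[0,0,0,51,0,0,20],[0,0,0,56,0,0,20],[0,0,0,59,0,0,20],[0,0,0,60,0,0,20]])

```text
time_s: 11.65
eef_pos: [0.5219, -0.251, 0.0243]
tcp_rot: [-0.411, 0.575, 0.413, 0.575]
force: [-0.2, 0.2, -1.5]
grip_width: 0.308
```

servo_tool(deltas=[[0,0,0,1,0,0,20],[0,0,0,2,0,0,20],[0,0,0,3,0,0,20],[0,0,0,4,0,0,20],[0,0,0,5,0,0,20],[0,0,0,6,0,0,20],[0,0,0,7,0,0,20],[0,0,0,7,0,0,20]])

```text
time_s: 12.45
eef_pos: [0.5218, -0.251, 0.0172]
tcp_rot: [-0.411, 0.575, 0.413, 0.575]
force: [1.0, -0.3, -1.2]
grip_width: 0.313
```

servo_tool(deltas=[[0,0,0,0.5,0,0,20],[0,0,0,1,0,0,20],[0,0,0,1.5,0,0,20],[0,0,0,2,0,0,20],[0,0,0,2,0,0,20],[0,0,0,2,0,0,20],[0,0,0,2,0,0,20],[0,0,0,2,0,0,20]])

```text
time_s: 13.25
eef_pos: [0.5219, -0.2519, 0.0157]
tcp_rot: [-0.411, 0.575, 0.412, 0.575]
force: [-1.0, -0.8, 4.6]
grip_width: 0.314
```

It is in contact at about 6 N, at the expected height. Opening, then retreating upward.

servo_tool(deltas=[[0,0,0,0,0,0,34],[0,0,0,0,0,0,40],[0,0,0,0,0,0,50],[0,0,0,0,0,0,64],[0,0,0,0,0,0,64],[0,0,0,0,0,0,64],[0,0,0,0,0,0,64],[0,0,0,0,0,0,64]])

```text
time_s: 14.05
eef_pos: [0.5219, -0.2519, 0.0157]
tcp_rot: [-0.411, 0.575, 0.412, 0.575]
force: [-0.6, 0.2, -0.2]
grip_width: 0.681
```

servo_tool(deltas=[[0,0,0,-10,0,0,64],[0,0,0,-25,0,0,64],[0,0,0,-45,0,0,64],[0,0,0,-70,0,0,64],[0,0,0,-100,0,0,64],[0,0,0,-130,0,0,64],[0,0,0,-155,0,0,64],[0,0,0,-165,0,0,64]])

```text
time_s: 14.85
eef_pos: [0.5234, -0.2528, 0.184]
tcp_rot: [-0.413, 0.574, 0.411, 0.576]
force: [0.7, -1.3, -0.3]
grip_width: 0.683
```

```bash
python3 - <<'E'
from tips import *
t=load('top')
# dial precise from the initial top+scene frames: black knob
P=cloud(t); n=np.array([-.58019,.01595,1]); n/=np.linalg.norm(n); print('n',n.round(3))
g=cv2.cvtColor(t['color'],cv2.COLOR_BGR2GRAY)
np.save('n.npy',n)
# dial plate: bright-ish white disc + ticks: fit ellipse
roi=t['color'][185:255,115:188]; hsv=cv2.cvtColor(roi,cv2.COLOR_BGR2HSV)
print(g[225,100:195:4]); print(g[190:255:4,150])
E
```

```text
0.6803757469039156 [ 0.52366595 -0.25286465  0.18416228] [0.20831149 0.08182632 0.63270747] [ 0.35  0.52  0.08  1.71 -0.05  0.91  1.7 ]
[262.7 163.6] 90 [ 0.441 -0.211  0.072]
[203.4 181.4] 99 [ 0.608 -0.269  0.071]
[242.3 255.4] 104 [ 0.661 -0.031  0.037]
[210.7 276.4] 136 [ 0.758 -0.035  0.036]
n [-0.502  0.014  0.865]
[147 150 148 147 150  95 125 156 146 141 141  15   8   7  17 156 159 157
 131  87  37  64 151 150]
[118 136 144 157 156 140  14  13   8   8  15 120 161 150  89 136 152]
```

```bash
cat > dial.py <<'E'
from h import *
n=np.load('n.npy')
def onplane(c,uv,p0):
    K=c['K'];u,v=uv; r=c['T'][:3,:3]@np.array([(u-K[0,2])/K[0,0],-(v-K[1,2])/K[1,1],-1]); o=c['T'][:3,3]
    return o+r*(n@(p0-o))/(n@r)
F=np.array([.5106,.2853,.0935])
UP=np.array([0,0,1])-n*n[2]; UP/=np.linalg.norm(UP); RT=np.cross(UP,n)  # right as seen looking at face
def plate(c,x0,y0,x1,y1,seed,th):
    g=cv2.cvtColor(c['color'],cv2.COLOR_BGR2GRAY); m=np.zeros_like(g); m[y0:y1,x0:x1]=(g[y0:y1,x0:x1]>th)
    k,l=cv2.connectedComponents(m); p=np.argwhere(l==l[seed[1],seed[0]])[:,::-1].astype(np.float32)
    h=cv2.convexHull(p); e=cv2.fitEllipse(h); return e,len(p)
E
python3 - <<'E'
from dial import *
print('right',RT.round(3),'up',UP.round(3))
t=cams.camera('top'); np.savez('top.npz',**{k:t[k] for k in('color','depth','K','T')})
s=load('scene')
g=cv2.cvtColor(s['color'],cv2.COLOR_BGR2GRAY)
print(g[290,350:425:3])
for nm,c,a in(('top',t,(117,185,186,252,(163,225))),('scene',s,(350,270,410,320,(366,289)))):
  for th in(120,135):
    try:
        e,k=plate(c,*a,th); print(nm,th,e,k,onplane(c,e[0],F+.002*n).round(4))
    except Exception as x: print(nm,th,x)
  # white line: bright inside black
  cv2.imwrite(f'pics/d_{nm}.png',cv2.resize(c['color'][a[1]-10:a[3]+10,a[0]-10:a[2]+10],None,fx=5,fy=5,interpolation=cv2.INTER_CUBIC))
x=cv2.imread('pics/d_top.png');y=cv2.imread('pics/d_scene.png'); h=min(x.shape[0],y.shape[0]); x=x[:h];y=y[:h]; cv2.imwrite('pics/d.png',np.hstack([x,y])[:600,:800])
E
```

```text
right [-0.027 -1.     0.   ] up [ 0.865 -0.024  0.502]
[113  94  79 112 121 122 121  96  11  16   6   5  12  10  62 118  77 106
 120 120 118 120 121 120 117]
top 120 ((147.49375915527344, 219.91036987304688), (44.88316345214844, 51.23405075073242), 120.18123626708984) 1222 [0.5076 0.2871 0.094 ]
top 135 ((147.46060180664062, 220.0609588623047), (43.66883087158203, 49.916873931884766), 119.01649475097656) 1046 [0.5072 0.2872 0.0938]
scene 120 ((375.8181457519531, 293.1350402832031), (24.6026668548584, 40.66288375854492), 134.76112365722656) 257 [0.5119 0.2773 0.0967]
scene 135 OpenCV(4.12.0) /io/opencv/modules/imgproc/src/shapedescr.cpp:361: error: (-201:Incorrect size of input array) There should be at least 5 points to fit the ellipse in function 'fitEllipseNoDirect'
```

View pics/d.png

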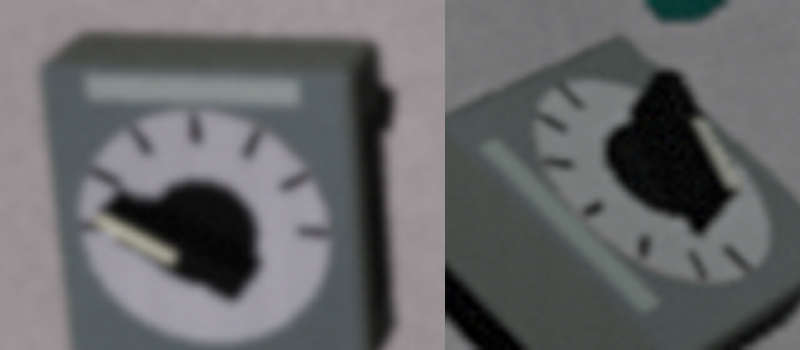

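```bash
python3 - <<'E'
from dial import *
t=load('top'); s=load('scene')
for th in(95,100,105,110):
    e,k=plate(s,345,265,415,325,(366,289),th); print(th,e,k,onplane(s,e[0],F+.002*n).round(4))
C=np.array([.5074,.2871,.094])
for c,a,b in((t,(126.4,218.6),(142.6,227.4)),(s,(398,297.6),(390,283.6))):
    A=onplane(c,a,C+.040*n);B=onplane(c,b,C+.040*n); d=A-B
    f=lambda p:((p-C-.04*n)@RT*1e3,(p-C-.04*n)@UP*1e3)
    print('nose end (right,up) mm',np.round(f(A),1),'inner',np.round(f(B),1),'angle from left cw',np.degrees(np.arctan2(d@UP,-d@RT)))
E
```

```text
95 ((380.85107421875, 278.59429931640625), (72.16165924072266, 84.60887145996094), 165.9165496826172) 2015 [0.4597 0.2528 0.0668]
100 ((375.8045959472656, 298.6964111328125), (40.9208984375, 58.71409606933594), 116.47931671142578) 875 [0.526  0.2884 0.1047]
105 ((381.0674133300781, 295.6749572753906), (29.753585815429688, 53.2768440246582), 126.96089172363281) 659 [0.5057 0.2887 0.0929]
110 ((380.9272766113281, 295.69097900390625), (28.997575759887695, 52.9612922668457), 126.72630310058594) 599 [0.5061 0.2885 0.0931]
nose end (right,up) mm [-34.7  18.8] inner [ 0.8 -2.1] angle from left cw 30.498284657945185
nose end (right,up) mm [-37.8  16.8] inner [-1.3 -2.4] angle from left cw 27.69440911622676
```

The plate centres from both views agree within 2 mm, and the nose sits at 30° and 28°, which is the second position. Moving to a tilted standoff, where I'll check the ~30 mm offset against depth.

```bash
cat >> dial.py <<'E'
C=np.array([.507,.2878,.0925])   # face centre under the knob
def dpose(theta_deg,tip,off=.029):  # nose angle cw from left; tip height above face (true)
    a=np.radians(theta_deg); yk=-np.cos(a)*RT+np.sin(a)*UP; xk=np.cross(yk,n)
    z=xk if SG>0 else -xk
    x=-n; return C+(tip-off)*n, R.from_matrix(np.c_[x,np.cross(z,x),z])
SG=1
E
python3 - <<'E'
import dial; from dial import *
for g in(1,-1):
    dial.SG=g; p,r=dpose(30,.117); print(g,p.round(3),r.as_matrix().round(2).tolist(),*rows_to(p,r))
E
```

```text
1 [0.463 0.289 0.169] [[0.5, 0.46, 0.73], [-0.01, 0.85, -0.52], [-0.86, 0.25, 0.43]] [ 1.748 -0.558 -0.219] [ 13.6 231.3 493.3]
-1 [0.463 0.289 0.169] [[0.5, -0.46, -0.73], [-0.01, -0.85, 0.52], [-0.86, -0.25, -0.43]] [-1.315  0.206 -0.526] [ 13.6 231.3 493.3]
```

servo_tool(deltas=[[-0.105,0.016,-0.042,-5,18,39,64],[-0.21,0.033,-0.084,-12,37,79,64],[-0.316,0.049,-0.126,-20,55,118,64],[-0.421,0.066,-0.168,-25,74,158,64],[-0.526,0.082,-0.21,-25,92,197,64],[-0.631,0.099,-0.252,-25,111,237,64],[-0.736,0.115,-0.295,-25,130,276,64],[-0.842,0.132,-0.337,-25,148,316,64]])

```text
time_s: 15.75
eef_pos: [0.4829, 0.0959, 0.2061]
tcp_rot: [0.724, -0.316, -0.483, -0.377]
force: [1.1, -1.1, 0.6]
grip_width: 0.684
```

```bash
python3 - <<'E'
import dial; from dial import *
dial.SG=-1; p,r=dpose(30,.117); print(*rows_to(p,r),bot.get_state()['joints'].round(2))
E
```

```text
[-0.468  0.075 -0.189] [ 10.5 -74.1 183.1] [-0.45  0.24  0.02  2.22  0.51  0.47  1.22]
```

servo_tool(deltas=[[-0.07,0.011,-0.028,0,-12,30,64],[-0.14,0.022,-0.057,0,-24,60,64],[-0.21,0.034,-0.085,0,-36,90,64],[-0.28,0.045,-0.113,2,-48,118,64],[-0.35,0.056,-0.142,5,-58,145,64],[-0.42,0.067,-0.17,8,-67,166,64],[-0.468,0.075,-0.189,10,-74,183,64],[-0.468,0.075,-0.189,10,-74,183,64]])

```text
time_s: 16.55
eef_pos: [0.4604, 0.2907, 0.1667]
tcp_rot: [0.835, -0.139, -0.481, -0.228]
force: [-0.4, -0.4, 1.2]
grip_width: 0.677
```

```bash
python3 - <<'E'
import dial; from dial import *
dial.SG=-1; p,r=dpose(30,.117); st=bot.get_state(); print(*rows_to(p,r),st['joints'].round(2),st['eef_pos'])
A=[]
for nm in('scene','top'):
    c=grab(nm); P=cloud(c); Q=P.reshape(-1,3)
    d=Q-C; h=d@n; rr=d@RT; uu=d@UP
    m=(h>.06)&(h<.32)&(np.hypot(rr,uu)<.12); print(nm,m.sum())
    for hh in np.arange(.07,.3,.015):
        k=m&(abs(h-hh)<.0075)
        if k.sum()>2: print(hh.round(3),k.sum(),'right',np.percentile(rr[k],[2,98]).round(3),'up',np.percentile(uu[k],[2,98]).round(3))
s=load('scene');t=load('top')
cv2.imwrite('pics/stand.png',np.hstack([cv2.resize(s['color'][200:350,300:450],(400,400),interpolation=cv2.INTER_CUBIC),cv2.resize(t['color'][140:290,90:240],(400,400),interpolation=cv2.INTER_CUBIC)]))
E
```

```text
[ 0.006  0.003 -0.001] [-0.4 -0.1 -3.5] [-1.04  0.39  0.15  2.27  1.17  0.39  0.61] [0.46039853 0.29074416 0.16673456]
scene 3982
0.115 27 right [-0.029  0.019] up [-0.034  0.034]
0.13 115 right [-0.032  0.025] up [-0.038  0.039]
0.145 130 right [-0.032  0.026] up [-0.038  0.038]
0.16 126 right [-0.032  0.026] up [-0.038  0.039]
0.175 135 right [-0.032  0.025] up [-0.038  0.04 ]
0.19 131 right [-0.032  0.025] up [-0.039  0.039]
0.205 83 right [-0.034  0.013] up [-0.04   0.042]
0.22 365 right [-0.069  0.063] up [-0.056  0.081]
0.235 621 right [-0.07   0.061] up [-0.068  0.084]
0.25 928 right [-0.071  0.062] up [-0.078  0.087]
0.265 372 right [-0.062  0.047] up [-0.078  0.064]
0.28 248 right [-0.027  0.032] up [-0.006  0.041]
0.295 244 right [-0.037  0.04 ] up [0.004 0.047]
top 2402
0.13 35 right [0.015 0.031] up [0.028 0.041]
0.145 28 right [0.015 0.031] up [0.031 0.042]
0.205 3 right [0.016 0.04 ] up [0.068 0.081]
0.22 166 right [-0.007  0.069] up [-0.081  0.084]
0.235 212 right [-0.009  0.071] up [-0.08   0.088]
0.25 929 right [-0.003  0.07 ] up [-0.075  0.088]
0.265 146 right [0.003 0.04 ] up [0.008 0.073]
0.28 114 right [0.005 0.037] up [0.023 0.043]
0.295 298 right [-0.013  0.047] up [0.003 0.048]
```

View pics/stand.png

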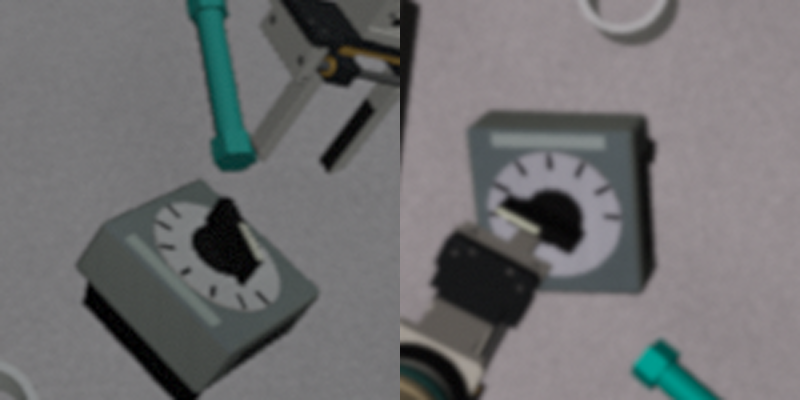

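Depth in the dial frame puts the fingertips at about 0.115–0.117 above the face, centred on the axis within about 3 mm. So the ~29 mm offset lies along the tool axis. Descending to 17 mm above the face.

servo_tool(deltas=[[0.006,0.003,0,15,0,-2,64],[0.006,0.003,0,35,0,-3.5,64],[0.006,0.003,0,55,0,-3.5,64],[0.006,0.003,0,72,0,-3.5,64],[0.006,0.003,0,85,0,-3.5,64],[0.006,0.003,0,93,0,-3.5,64],[0.006,0.003,0,98,0,-3.5,64],[0.006,0.003,0,100,0,-3.5,64]], force=30)

```text
time_s: 17.45
eef_pos: [0.5152, 0.2828, 0.0829]
tcp_rot: [0.835, -0.145, -0.477, -0.233]
force: [-0.0, 0.7, 0.6]
grip_width: 0.682
```

servo_tool(deltas=[[0,0,0,0,0,0,30],[0,0,0,0,0,0,25],[0,0,0,0,0,0,22],[0,0,0,0,0,0,22],[0,0,0,0,0,0,22],[0,0,0,0,0,0,22],[0,0,0,0,0,0,22],[0,0,0,0,0,0,22]])

```text
time_s: 18.25
eef_pos: [0.5152, 0.2829, 0.0829]
tcp_rot: [0.835, -0.145, -0.477, -0.233]
force: [-0.3, -0.6, 0.9]
grip_width: 0.232
```

```bash
python3 - <<'E'
import dial; from dial import *
dial.SG=-1; p,r=dpose(30,.017); st=bot.get_state(); print(*rows_to(p,r),st['joints'].round(2),st['force'],st['torque'],st['grip_width']*94)
E
```

```text
[-0.008 -0.003 -0.004] [-0.5 -2.9  4.4] [-0.93  0.61  0.16  2.25  1.82  0.3  -0.  ] [-0.31076244 -0.63787853  0.86848368] [0.14562629 0.46261858 0.04884686] 21.795602666012037
```

servo_tool(deltas=[[-0.004,0,0,0,-1,2,24],[-0.008,-0.003,-0.004,0,-2,3.5,24],[-0.008,-0.003,-0.004,0,-3,4.5,24],[-0.008,-0.003,-0.004,0,-3,4.5,24],[-0.008,-0.003,-0.004,0,-3,4.5,22],[-0.008,-0.003,-0.004,0,-3,4.5,18],[-0.008,-0.003,-0.004,0,-3,4.5,14],[-0.008,-0.003,-0.004,0,-3,4.5,8]], force=30)

```text
time_s: 19.05
eef_pos: [0.5138, 0.2873, 0.082]
tcp_rot: [0.836, -0.141, -0.478, -0.231]
force: [0.8, -1.2, 1.9]
grip_width: 0.144
```

servo_tool(deltas=[[0,0,0,0,0,0,6],[0,0,0,0,0,0,6],[0,0,0,0,0,0,6],[0,0,0,0,0,0,6],[0,0,0,0,0,0,6],[0,0,0,0,0,0,6],[0,0,0,0,0,0,6],[0,0,0,0,0,0,6]])

```text
time_s: 19.85
eef_pos: [0.5138, 0.2873, 0.082]
tcp_rot: [0.836, -0.141, -0.478, -0.231]
force: [0.5, -0.4, 0.5]
grip_width: 0.148
```

```bash
python3 - <<'E'
import dial; from dial import *
dial.SG=-1; p,r=dpose(30,.017); st=bot.get_state(); print(*rows_to(p,r),st['joints'].round(2),st['force'],st['torque'],st['grip_width']*94)
E
```

```text
[-0.    -0.002 -0.   ] [-0.5  0.1  0.7] [-0.93  0.61  0.16  2.25  1.82  0.31 -0.01] [ 0.51942987 -0.37266433  0.48062257] [ 0.09633384  0.47866706 -0.01923715] 13.931644233531962
```

Bar gripped: 13.9 mm and low force. Turning clockwise (+ about tool x) by 90° in two calls.

servo_tool(deltas=[[0.1,0,0,0,0,0,6],[0.2,0,0,0,0,0,6],[0.3,0,0,0,0,0,6],[0.4,0,0,0,0,0,6],[0.5,0,0,0,0,0,6],[0.6,0,0,0,0,0,6],[0.7,0,0,0,0,0,6],[0.8,0,0,0,0,0,6]], force=40)

```text
time_s: 20.65
eef_pos: [0.5138, 0.2873, 0.082]
tcp_rot: [0.679, -0.317, -0.385, -0.539]
force: [1.8, -0.0, -1.5]
grip_width: 0.152
```

```bash
python3 - <<'E'
import dial; from dial import *
dial.SG=-1; p,r=dpose(120,.017); st=bot.get_state(); print(*rows_to(p,r),st['joints'].round(2),st['force'],st['torque'],st['grip_width']*94)
E
```

```text
[ 0.767 -0.001  0.002] [-0.5  0.6  0.4] [-0.81  0.6  -0.02  2.25  1.75  0.4  -0.73] [ 1.79781703 -0.04649639 -1.52040132] [0.02482506 0.43466426 0.14671315] 14.332205582547607
```

servo_tool(deltas=[[0.1,0,0,0,0,0,6],[0.2,0,0,0,0,0,6],[0.3,0,0,0,0,0,6],[0.4,0,0,0,0,0,6],[0.5,0,0,0,0,0,6],[0.6,0,0,0,0,0,6],[0.7,0,0,0,0,0,6],[0.78,0,0,0,0,0,6]])

```text
time_s: 21.45
eef_pos: [0.5138, 0.2873, 0.0821]
tcp_rot: [-0.422, 0.44, 0.235, 0.757]
force: [0.4, -0.2, 0.4]
grip_width: 0.142
```

servo_tool(deltas=[[0,0,0,0,0,0,6],[0,0,0,0,0,0,14],[0,0,0,0,0,0,22],[0,0,0,0,0,0,50],[0,0,0,0,0,0,64],[0,0,0,0,0,0,64],[0,0,0,0,0,0,64],[0,0,0,0,0,0,64]])

```text
time_s: 22.25
eef_pos: [0.5138, 0.2873, 0.082]
tcp_rot: [-0.422, 0.44, 0.235, 0.757]
force: [-0.7, -0.0, 0.5]
grip_width: 0.626
```

servo_tool(deltas=[[0,0,0,-8,0,0,64],[0,0,0,-20,0,0,64],[0,0,0,-40,0,0,64],[0,0,0,-60,0,0,64],[0,0,0,-80,0,0,64],[0,0,0,-100,0,0,64],[0,0,0,-110,0,0,64],[0,0,0,-110,0,0,64]])

```text
time_s: 23.05
eef_pos: [0.4584, 0.2898, 0.1784]
tcp_rot: [-0.421, 0.439, 0.235, 0.758]
force: [0.3, 0.0, -0.7]
grip_width: 0.681
```

```bash
python3 - <<'E'
from dial import *
st=bot.get_state(); print(st['eef_pos'],st['force'],st['joints'].round(2))
s=grab('scene');t=grab('top')
cv2.imwrite('pics/end.png',np.hstack([cv2.resize(s['color'],(400,300)),cv2.resize(s['color'][255:330,330:430],(400,300),interpolation=cv2.INTER_CUBIC)]))
x=np.hstack([cv2.resize(t['color'][175:265,100:220],(400,300),interpolation=cv2.INTER_CUBIC),cv2.resize(t['color'][165:270,310:450],(400,300),interpolation=cv2.INTER_CUBIC)])
cv2.imwrite('pics/end.png',np.vstack([cv2.imread('pics/end.png'),x]))
E
```

```text
[0.45842654 0.2897506  0.17843653] [ 0.29631157  0.04783804 -0.68296199] [-0.79  0.37 -0.18  2.26  1.22  0.53 -1.03]
```

View pics/end.png

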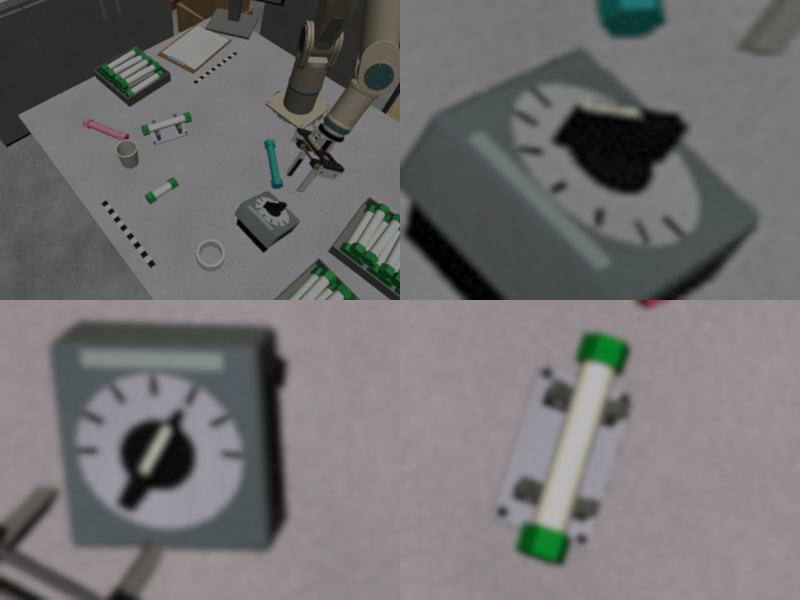

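The final views show the tube across both saddles, caps outside, and the nose at the fifth tick (top px ≈ (151,212)). The bystanders look unmoved and the robot is clear. I'll do one numeric check, then hand in.

```bash
python3 - <<'E'
from dial import *
t=load('top'); A=onplane(t,(150.4,212.5),C+.042*n);B=onplane(t,(143.5,227),C+.042*n);d=A-B
print('dial deg',np.degrees(np.arctan2(d@UP,-d@RT)))
P=cloud(t); hsv=cv2.cvtColor(t['color'],cv2.COLOR_BGR2HSV)
g=cv2.inRange(hsv,(50,120,40),(75,255,255)); k,l,st,ce=cv2.connectedComponentsWithStats(g)
for i in range(1,k):
    q=np.nanmedian(P[l==i],0)
    if st[i,4]>40 and abs(q[1])<.4: print(ce[i].round(1),q.round(3))
print(bot.hand_in())
E
```

```text
dial deg 117.59896563873158
[285.5 128.7] [ 0.756 -0.042  0.036]
[284.1 164.9] [ 0.659 -0.039  0.035]
[380.8 182. ] [ 0.605 -0.278  0.073]
[359.8 249.7] [ 0.438 -0.222  0.072]
the job is handed in; nothing more can be done
None
```

I laid the long tube in both notches of the cradle, then turned the selector from its second to its fifth position. I let go of everything and handed the job in with about 23 s on the robot's clock.

**Tube:** I lowered it until it touched at about 6 N, then opened the gripper. Afterwards both cap tops measured 72–73 mm high, where a seated tube's should be 74 mm. It lies level, with the caps outside the saddles.

**Selector:** the white line measured 118° in the last top view, against 120° for the fifth position, and the nose points at the fifth tick.

**Bystanders:** the short tube's caps are where they started. The tape roll and beaker look unmoved in the last picture, but I did not measure them.

**What went wrong:** the first lift started before the slow fingers had closed. The second closed above the tube, because the fingers really end about 29 mm short of the reported tool point. I confirmed that in the depth images, corrected for it, and neither miss moved the tube.

**Disagreement:** the scene camera placed things about 4–8 mm further to +y than the top camera. I relied mainly on the top view for the tube and cradle, and averaged both for the selector.

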